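Snap a rod candle into the spring clips of a display rack

ROBOT

A 6-joint arm with a two-finger parallel gripper is mounted at the origin on a cart in front of the work surface, level with it; the furniture and walls round the work are solid. World frame = base frame: x ahead of the robot, y to its left, z up, the work surface at z = 0. Lengths are in m, angles in rad, forces in N, time in s.
With the tool pointing down it reaches from about 0.35 to 0.975 m from the base axis. Payload 4.9 kg.
Tool frame: the origin (TCP) lies between the finger pads; the fingertips stand 25 mm ahead of it and the grasp point (between the pads) lies 6 mm ahead of it; z points along the fingers, y is the line along which they close (so a half turn about z gives the same grasp; the last joint's range is limited). The gripper opens to 85 mm and grips with 20 to 120 N. Pads are 22 mm wide; open, the fingers measure 114 mm over their backs; the gripper's body (76 mm by 85 mm) begins 54 mm behind the grasp point. The pads swing forward as they close: fully open they stand 13 mm farther back than shut.
Start: joints at [1.123, 0.053, 1.613, -0, 1.476, -0.119], TCP at [0.202, 0.592, 0.256] pointing down, gripper open.
Joint ranges: [-3.01, 3.01], [-1.01, 2.22], [0.06, 2.58], [-1.02, 4.17], [0.09, 2.62], [-3.14, 3.14]. Speed limits (rad/s): [2.57, 2.57, 3.14, 3.14, 3.14, 3.14].

INTERFACE

Orientations are given as a unit quaternion [w, x, y, z].
In Python, from plant import manip gives the robot as it stands.
- The arm moves only by the shell command python3 -m inch 'ROWS'. ROWS is JSON, a list of rows, each a list of 3 entries, a list of its own where there are three numbers: the shift along the tool's x, y, z in m, then the turn, a rotation vector about the tool's x, y, z in rad, then the opening, from 0 (shut) to 1 (fully open). A call has 1 to 8 rows; each row shifts and turns the commanded pose from where the row before left it, along the tool's axes as they then stand; what a row does not reach is not made up. A row lasts 1/10 s, in which the tool goes at most 50 mm and 8.59 degrees, less where a joint would pass 70% of its speed; a pose out of reach is approached as far as the arm can. A call with a gripper value outside its range is refused whole. The fingers move at their own pace and stop on an object; the grip force is fixed at half the most. Time passes only in rows, so rows that do not move let the fingers close. It gives the time, the measured TCP pose, the force, the opening and the grip force at its end, in the units of the state.
- manip.state(): the state, without advancing time (a new reading comes with each control period).
- manip.grab_frame(name): name is "scene" or "top" or "wrist"; returns (picture, depth): 480x640x3 uint8, red, green, blue; 480x640 float32, m along the optical axis (not along the pixel's ray), 0 where there is no reading.
- manip.camera_params(name): a dict with "camera_matrix" (3x3 intrinsics, pixels), "rvec" (rotation vector, rad) and "tvec" (3), from world to camera coordinates, as OpenCV has them. Camera axes: x right, y down, z forward; pixel columns grow to the right and rows downward; lengths in m; the calibration is good to about 2 mm. A picture is of the moment at which its call begins: read the wrist's pose just before it. camera_params takes no time and is no camera call; for the wrist camera it gives the pose at the moment of the call.
- manip.job_done(): hands the job in; it is judged then, once.
Trained networks look in the newest picture that a camera, given by its name, has taken for a name from the list of things; names that differ only in an ending like _2 or _b are one class to them, and where a whole thing is asked for, a point or a joint stands for the part that bears it (a point fixed in the world has none). Each returns a list of dicts, best first, with "score" (0 to 1); they miss things now and then, are a little off and sometimes report something else, mostly with a low value. They report only what shows in the picture. A call takes as long as a camera call.
- manip.look_for(camera, label): "point" ([x, y, z] in m, in world coordinates, good to about 4 mm: the middle of the surface that is visible of it).
The state is a dict: "time": time; "joint_pos": joint angles; "joint_vel": joint speeds; "joint_efforts": joint torques, N m; "tool_pos": TCP position; "tool_rot": TCP orientation; "contact_force": force on the tool from outside, world axes, zero at the start; "ft_torque": the same for the moment, N m; "gripper_width": opening from 0.0 (shut) to 1.0 (fully open); "grasp_force": force on a finger pad.
Only numpy, scipy, OpenCV 4.12 (cv2) and the standard library are available. Lean on these libraries where they do the work, as an engineer would, in place of code of your own. Each camera call takes 0.05 s, during which the arm holds its last target. There are 200 camera calls.

TASK

Mount the candle lying in the wooden rest on the display rack: snap it sideways into both spring clips, clear of the end stop and with its flat foot towards it, until it sits fully down in both. Then slide it along inside the clips, foot first, until it has pushed the sprung plunger of the end stop fully in, and let go so that it stays there. Be gentle: press the candle down with no more than about 25 newtons and on the end stop with no more than about 10, and leave the other things on the table alone.

Things in the scene. Friction and masses are not known exactly. Their poses are not given: they have to be found in the camera images.
- candle: Plain wax rod candle, the one lying in the V notches of the wooden rest: cylinder 35 mm in diameter, 215 mm long, about 0.19 kg, with a thin wick reaching 13 mm beyond its end (the wick touches nothing). Origin: centre of the flat foot; z runs along the candle from foot to wick. It lies with its foot towards the robot.
- candle_mid (a point): The middle of the candle, on its axis, 107.5 mm from the foot: the place to grip it (across its diameter, from above).
- rest: Pale wooden rest, fixed, 150 mm long (x), 70 mm wide (y), with two blocks with V notches 58 mm either side of its middle (16 mm thick along x, open between them). The candle lies over the rest's x axis, its own axis 45 mm above the table, about the height of the blocks. Origin: centre of the underside; x points from foot to wick.
- rack: Display rack, fixed: dark wooden plank 250 x 80 x 18 mm with two brass spring clips 67 mm either side of the origin along x and a dark steel end stop at its -x end, nearest the robot. Origin: on the table below the midpoint between the clips; x runs along the clips' axis away from the end stop, z up. The mounted candle's z points along the rack's +x.
- rack_axis (a point): Point on the clips' common axis, midway between the clips, 62 mm above the table. The axis of a candle fully down in the clips passes here, level, along the rack's x. Between the clips (118 mm clear) nothing stands higher than the plank, 18 mm. A candle put down with its middle 10 mm from here along the rack's +x is clear of the end stop.
- clip_near (a point): Centre of the clip nearer the end stop (on the axis). Both clips alike: C-shaped, open upward, 16 mm long along x, two sprung brass jaws with flared lips, tips 24 mm above the axis and 42 mm apart: a candle within 2 mm of the middle enters. The throat, 12 mm above the axis, is 27 mm wide, narrower than the candle.
- clip_far (a point): Centre of the other clip. Pressed straight down from above, the candle spreads the jaws of both clips against some 7 to 15 N in all (more if it tips and they snap one after the other); past the throat the push fades to nothing, then the candle bears hard on fixed saddles. Seated, the clips grip it and resist sliding along x with some 3 to 8 N, more while it is pressed down.
- end_stop: Dark steel bracket of the end stop, fixed on the rack 152 mm from its origin towards -x, 14 x 30 x 62 mm; origin at its underside on the plank, axes as the rack's. An adjusting screw in it carries a round brass plunger. How far the screw is set out differs from start to start and is not measured.
- stop_axis (a point): Point of the bracket on the clips' axis. From here the plunger (brass disc, 24 mm across) faces +x; its untouched face stands 19 to 45 mm from this point along +x, depending on the screw. It is sprung: it yields 6 mm under 0.6 N rising to 3 N, then it is fully in and stops hard. The clips' friction holds a candle against this spring.
- matchbox: Bystander: match box, 62 x 110 x 22 mm, flat on the table between rest and rack. Origin: centre of the underside.
- tealight: Bystander: tea light, 38 mm across, 17 mm high, between rest and rack. Origin: centre of the underside.
- brass_cup: Bystander: brass tea-light cup, 63 mm across, 46 mm high, between rest and rack, further back. Origin: centre of the underside.

How it is judged:
On the way, in this order (a step that is already met when the one before it is completed fails the run):
1. the candle is snapped fully down into both clips, foot towards the end stop (z of candle_mid in the frame of rack_axis between -0.003 and 0.003 m and y of candle_mid in the frame of rack_axis between -0.004 and 0.004 m and x of candle_mid in the frame of rack_axis below 0.045 m and x of candle in the frame of rack below -0.05 m and angle between the z axis of candle and the x axis of rack, either way round below 0.05 rad), for 0.2 s.
2. the candle's foot has pushed the plunger of the end stop fully in (at least 2.5 N on it) (contact force between candle and end_stop above 2.5 N), for 0.2 s.
At the end, for the whole second after the job is handed in: The candle lies at rest in both clips, its axis within 3 mm in height, 4 mm sideways and 0.05 rad of the clips' axis, its foot at the end stop and holding its sprung plunger pushed in (at least 2.1 N on it; fully in is about 3 N) (z of candle_mid in the frame of rack_axis between -0.003 and 0.003 m and y of candle_mid in the frame of rack_axis between -0.004 and 0.004 m and x of candle in the frame of rack below -0.05 m and angle between the z axis of candle and the x axis of rack, either way round below 0.05 rad and contact force between candle and end_stop above 2.1 N and linear speed of candle below 0.02 m/s); the robot touches nothing.
It fails at once if the candle presses on the end stop with more than 15 N, or all its contact forces on the rack together (about 10 N of them the clips' own grip) pass 40 N (contact force between candle and rack above 40 N or contact force between candle and end_stop above 15 N).
It fails at once if the robot itself presses on the rack with more than 30 N (contact force between any of the fingers, the arm and rack above 30 N).
It fails at once if a bystander is moved by more than 20 mm (distance of any of matchbox, tealight, brass_cup from where it was at the start of the episode above 0.02 m).
It also fails if it takes over 72 s, if anything falls off the work surface, if the arm or the gripper's body presses on something with over 40 N, if the wrist force passes 120 N, or if a joint passes its speed limit or range.

## Working session

There is one attempt and no reset: what is moved stays moved. The work goes in short steps, Python scripts to look and compute and a shell command to move; the robot and the scene stay as the last step left them, time stands still between calls to the robot, and variables do not carry over. Pictures are saved under pics/ and viewed, at most 10 in all, crops included, and the job is handed in when it is done.

```bash
ls; mkdir -p pics; cat > h.py <<'E'
import numpy as np, cv2
from plant import manip
def cam(n):
    p=manip.camera_params(n); R=cv2.Rodrigues(np.array(p["rvec"],float))[0]
    return np.array(p["camera_matrix"]),R,np.array(p["tvec"],float).ravel()
def grab(n,f=None):
    c=cam(n); im,d=manip.grab_frame(n)
    if f: cv2.imwrite("pics/"+f,im[:,:,::-1])
    return im,d,c
def cloud(d,c):
    K,R,t=c; v,u=np.mgrid[:d.shape[0],:d.shape[1]]
    P=np.stack([(u-K[0,2])/K[0,0]*d,(v-K[1,2])/K[1,1]*d,d],-1)
    W=(P-t)@R; W[d==0]=np.nan
    return W
E
python3 - <<'E'
from h import *
im,d,c=grab("top","top1.png"); np.savez("top1.npz",im=im,W=cloud(d,c))
for l in ["candle","rest","rack","clip_near","clip_far","end_stop","stop_axis","matchbox","tealight","brass_cup"]:
    print(l,[(np.round(r["point"],3).tolist(),round(r["score"],2)) for r in manip.look_for("top",l)[:3]])
s=manip.state();print(s)
E
```

```text
pics
candle [([0.535, -0.216, 0.061], 0.56)]
rest [([0.527, -0.207, 0.008], 0.64)]
rack [([0.439, 0.193, 0.021], 0.97), ([0.526, -0.205, 0.007], 0.34)]
clip_near [([0.434, 0.196, 0.024], 0.94), ([0.331, 0.16, 0.067], 0.57)]
clip_far [([0.433, 0.199, 0.018], 0.88)]
end_stop [([0.332, 0.164, 0.068], 0.7), ([0.608, -0.003, 0.015], 0.48)]
stop_axis [([0.33, 0.161, 0.07], 0.66)]
matchbox [([0.416, 0.002, 0.021], 0.61)]
tealight [([0.53, 0.019, 0.011], 0.6)]
brass_cup [([0.609, -0.005, 0.013], 0.75)]
{'time': 0.55, 'joint_pos': array([ 1.12304781e+00,  5.26696162e-02,  1.61289083e+00,  7.02238587e-06,
        1.47602792e+00, -1.18977154e-01]), 'joint_vel': array([ 2.25171595e-04,  6.92599656e-06, -9.59622356e-04,  1.43627264e-03,
       -9.54305854e-04,  8.22928131e-05]), 'joint_efforts': array([-7.72629319e-04, -3.93317842e+01, -3.70137978e+01, -2.94156289e-04,
        9.91218440e-04, -2.21664649e-06]), 'tool_pos': array([0.20177496, 0.59150994, 0.25632791]), 'tool_rot': array([-2.75668513e-06,  1.63646654e-01,  9.86519018e-01,  3.03551722e-06]), 'contact_force': array([-0.24386221,  0.16054115,  0.14570604]), 'ft_torque': array([-0.02202729, -0.01367937,  0.03614447]), 'grasp_force': 0.0, 'gripper_width': 0.9988292107225338}
```

View pics/top1.png

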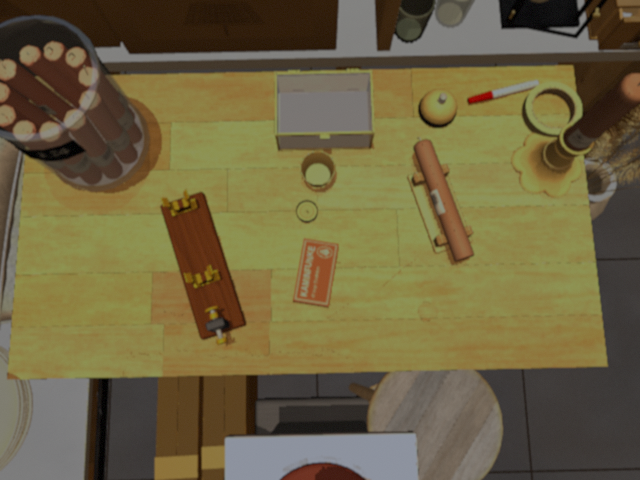

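The top view shows the candle at about (441,200) with its foot at (460,255), and the rack from (182,203) to (218,325) with the stop at (217,323). The bystanders stand between them. Next I'll fit the axes from the depth.

```bash
python3 - <<'E'
from h import *
z=np.load("top1.npz"); im=z["im"].astype(int); W=z["W"]
def box(m,name):
    P=W[m]; (c,s,a)=cv2.minAreaRect(P[:,:2].astype(np.float32)); b=cv2.boxPoints((c,s,a))
    e=[b[1]-b[0],b[2]-b[1]]; L=max(e,key=np.linalg.norm); L=L*np.sign(L[0])
    print(name,len(P),"c",np.round(c,4),"size",np.round(s,4),"ang",round(float(np.arctan2(L[1],L[0])),4),"z",np.round(np.nanpercentile(P[:,2],[5,50,95]),3))
v,u=np.mgrid[:480,:640]
reg=lambda a,b,c,d:(u>a)&(u<b)&(v>c)&(v<d)
box(reg(400,485,130,270)&(W[...,2]>.048),"candle")
r=reg(150,255,180,350)
box(r&(W[...,2]>.010)&(W[...,2]<.026)&(im.sum(-1)<200),"plank")
box(r&(W[...,2]>.05),"high")
m=(r&(W[...,2]>.045)).astype(np.uint8)
n,l,st,ct=cv2.connectedComponentsWithStats(m)
for i in range(1,n):
    if st[i,4]>8: box(l==i,"comp%s"%np.round(ct[i]))
box(reg(400,485,130,270)&(W[...,2]>.004),"candle+rest")
E
```

```text
candle 2476 c [ 0.5361 -0.217 ] size [0.2167 0.0517] ang 0.2917 z [0.051 0.061 0.065]
plank 5392 c [0.4369 0.1989] size [0.2473 0.0798] ang 0.3159 z [0.016 0.019 0.023]
high 803 c [0.4228 0.1949] size [0.258  0.0448] ang 0.3146 z [0.052 0.075 0.087]
comp[177. 201.] 261 c [0.5381 0.2324] size [0.0169 0.0448] ang -1.2486 z [0.046 0.058 0.087]
comp[199. 276.] 264 c [0.4105 0.1908] size [0.0164 0.0446] ang -1.2652 z [0.046 0.056 0.088]
comp[216. 324.] 448 c [0.3289 0.1639] size [0.0599 0.0301] ang 0.2905 z [0.062 0.072 0.083]
candle+rest 4614 c [ 0.5478 -0.2287] size [0.1518 0.256 ] ang -0.0485 z [0.005 0.052 0.065]
```

```bash
cat >> h.py <<'E'
from scipy.spatial.transform import Rotation as Ro
def delta(target,yang=None,tgt_is_grasp=True):
    """shift (tool axes) from current TCP so that grasp point (6 mm ahead) is at target; turn about tool z; turn FIRST if given"""
    s=manip.state(); w,x,y,z=s["tool_rot"]; R=Ro.from_quat([x,y,z,w]).as_matrix()
    a=np.arctan2(R[1,1],R[0,1]); turn=0
    if yang is not None:
        turn=-(yang-a); turn=(turn+np.pi)%(2*np.pi)-np.pi
    R2=R@Ro.from_rotvec([0,0,turn]).as_matrix()
    T=np.array(target,float)-(0.006*R2[:,2] if tgt_is_grasp else 0)
    print("t",round(s["time"],2),"tcp",np.round(s["tool_pos"],4),"yang",round(a,4),"tilt",np.round(R[:2,2],4),"j6",round(s["joint_pos"][5],2),"w",round(s["gripper_width"],3),"F",np.round(s["contact_force"],1))
    print("turn",round(turn,4),"shift after turn",np.round(R2.T@(T-s["tool_pos"]),4))
E
python3 -m inch '[[[0,0,0],[0,0,-0.124],1],[[0,0,0],[0,0,-0.124],1],[[0,0,0],[0,0,-0.124],1],[[0,0,0],[0,0,-0.124],1],[[0,0,0],[0,0,-0.124],1],[[-0.005,-0.048,0],[0,0,0],1],[[-0.005,-0.048,0],[0,0,0],1],[[-0.005,-0.048,0],[0,0,0],1]]'
python3 -m inch '[[[-0.005,-0.048,0],[0,0,0],1],[[-0.005,-0.048,0],[0,0,0],1],[[-0.005,-0.048,0],[0,0,0],1],[[-0.005,-0.048,0],[0,0,0],1],[[-0.005,-0.048,0],[0,0,0],1],[[-0.005,-0.048,0],[0,0,0],1],[[-0.005,-0.048,0],[0,0,0],1],[[-0.005,-0.048,0],[0,0,0],1]]'
python3 -m inch '[[[-0.005,-0.048,0],[0,0,0],1],[[-0.005,-0.048,0],[0,0,0],1],[[-0.005,-0.048,0],[0,0,0],1],[[-0.005,-0.048,0],[0,0,0],1],[[-0.005,-0.048,0],[0,0,0],1],[[-0.005,-0.048,0],[0,0,0],1],[[0,0,0],[0,0,0],1]]'
python3 - <<'E'
from h import *
delta([.536,-.217,.25],np.pi/2+.292)
im,d,c=grab("wrist","w1.png"); W=cloud(d,c); np.savez("w1.npz",im=im,W=W)
print([(np.round(r["point"],3),r["score"]) for r in manip.look_for("wrist","candle")])
E
```

```text
time: 1.35
tool_pos: [0.2578, 0.4566, 0.2562]
tool_rot: [0.0, -0.146, 0.989, -0.0]
contact_force: [-0.3, -0.1, 0.9]
gripper_width: 0.999
grasp_force: 0.0
time: 2.15
tool_pos: [0.4065, 0.0997, 0.2568]
tool_rot: [0.001, -0.145, 0.989, 0.0]
contact_force: [2.6, -0.7, 0.1]
gripper_width: 1.003
grasp_force: 0.0
time: 2.85
tool_pos: [0.5185, -0.1704, 0.2559]
tool_rot: [-0.0, -0.142, 0.99, -0.001]
contact_force: [-0.9, 0.1, -0.8]
gripper_width: 0.997
grasp_force: 0.0
t 2.85 tcp [ 0.5185 -0.1704  0.2559] yang 1.8567 tilt [-0.0004 -0.0012] j6 -2.31 w 0.997 F [-0.9  0.1 -0.8]
turn -0.0061 shift after turn [-0.0034 -0.0497 -0.0001]
[(array([ 0.52 , -0.225,  0.059]), 0.79)]
```

View pics/w1.png

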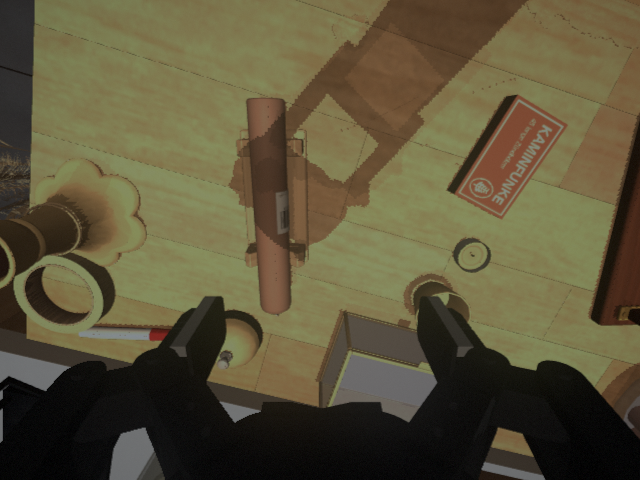

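The wrist view shows the whole candle, with its foot at (265,98) and its wick end at (276,312). The rest is under it and the grasp space is free. Now I'll fit the cylinder.

```bash
cat >> h.py <<'E'
from scipy.optimize import least_squares
def fitcyl(P,c0,a0,L=.215,r=.0175,level=True):
    """P points near candle; fit axis x0,y0,z0,yaw,pitch"""
    def dec(p): 
        d=np.array([np.cos(p[3])*np.cos(p[4]),np.sin(p[3])*np.cos(p[4]),np.sin(p[4])]); return p[:3],d
    def f(p):
        c,d=dec(p); q=P-c; s=q@d; return np.r_[np.linalg.norm(q-s[:,None]*d,axis=1)-r, (p[:3]-np.array(c0))*1e-3, p[4]*1e-3]
    p=least_squares(f,[*c0,a0,0],loss="soft_l1",f_scale=.002).x
    c,d=dec(p); q=P-c; s=q@d; on=np.abs(f(p)[:len(P)])<.003; s=s[on]
    lo,hi=np.percentile(s,[.3,99.7]); print("cyl n",on.sum(),"yaw",round(p[3],4),"pitch",round(p[4],4),"len",round(hi-lo,4),"mid",np.round(c+d*(lo+hi)/2,4),"foot",np.round(c+d*lo,4))
    return c+d*(lo+hi)/2,p[3]
E
python3 - <<'E'
from h import *
z=np.load("w1.npz"); W=z["W"]; im=z["im"].astype(int)
c=np.array([.536,-.217]); q=W[...,:2]-c; a=.292; s=q@[np.cos(a),np.sin(a)]; t=q@[-np.sin(a),np.cos(a)]
m=(abs(s)<.14)&(abs(t)<.03)&(W[...,2]>.047)&(W[...,2]<.075)
mid,yaw=fitcyl(W[m],[.536,-.217,.045],a)
Z=np.load("top1.npz")["W"]; q=Z[...,:2]-c; s=q@[np.cos(a),np.sin(a)]; t=q@[-np.sin(a),np.cos(a)]
fitcyl(Z[(abs(s)<.14)&(abs(t)<.03)&(Z[...,2]>.05)&(Z[...,2]<.075)],[.536,-.217,.045],a)
delta(mid,np.pi/2+yaw)
E
```

```text
cyl n 7314 yaw 0.2883 pitch -0.0028 len 0.2121 mid [ 0.5364 -0.2185  0.0441] foot [ 0.4347 -0.2486  0.0444]
cyl n 2243 yaw 0.2881 pitch -0.0045 len 0.2134 mid [ 0.5355 -0.2181  0.046 ] foot [ 0.4333 -0.2484  0.0465]
t 2.95 tcp [ 0.5175 -0.1666  0.2559] yang 1.8601 tilt [-0.0009  0.0008] j6 -2.31 w 1.003 F [-0.5 -0.1  0.1]
turn 0.001 shift after turn [-0.0035 -0.0553  0.2058]
```

```bash
python3 -m inch '[[[-0.0035,-0.03,0],[0,0,0],1],[[0,-0.025,0],[0,0,0],1],[[0,0,0.04],[0,0,0],1],[[0,0,0.04],[0,0,0],1],[[0,0,0.02],[0,0,0],1],[[0,0,0],[0,0,0],1],[[0,0,0],[0,0,0],1]]'
python3 - <<'E'
from h import *
im,d,c=grab("wrist"); W=cloud(d,c)
c=np.array([.536,-.218]); q=W[...,:2]-c; a=.288; s=q@[np.cos(a),np.sin(a)]; t=q@[-np.sin(a),np.cos(a)]
m=(abs(s)<.14)&(abs(t)<.03)&(W[...,2]>.047)&(W[...,2]<.075)
fitcyl(W[m],[.536,-.218,.045],a)
delta([.5362,-.2183,.0450],np.pi/2+.2883)
E
```

```text
time: 3.65
tool_pos: [0.5368, -0.2165, 0.1571]
tool_rot: [0.0, -0.146, 0.989, -0.0]
contact_force: [0.4, 0.2, 1.1]
gripper_width: 1.002
grasp_force: 0.0
cyl n 14295 yaw 0.2883 pitch -0.0025 len 0.2116 mid [ 0.536  -0.2185  0.044 ] foot [ 0.4346 -0.2486  0.0443]
t 3.7 tcp [ 0.5375 -0.217   0.1584] yang 1.8632 tilt [ 0.0026 -0.0014] j6 -2.38 w 1.0 F [-0.6 -1.5  0.6]
turn 0.0041 shift after turn [ 0.0019 -0.0006  0.1073]
```

```bash
python3 -m inch '[[[0.002,0,0.03],[0,0,0.004],1],[[0,0,0.03],[0,0,0],1],[[0,0,0.027],[0,0,0],1],[[0,0,0.02],[0,0,0],1],[[0,0,0],[0,0,0],0.7],[[0,0,0],[0,0,0],0.5]]'
python3 -m inch '[[[0,0,0],[0,0,0],0.2],[[0,0,0],[0,0,0],0.2],[[0,0,0],[0,0,0],0.2],[[0,0,0],[0,0,0],0.2],[[0,0,0],[0,0,0],0.2],[[0,0,0],[0,0,0],0.2],[[0,0,0],[0,0,0],0.2]]'
python3 -c "
from h import *
delta([.5362,-.2183,.0450],np.pi/2+.2883)"
```

```text
time: 4.3
tool_pos: [0.536, -0.2184, 0.0514]
tool_rot: [0.001, -0.143, 0.99, -0.001]
contact_force: [0.1, -0.7, 0.2]
gripper_width: 0.688
grasp_force: 0.0
time: 5.0
tool_pos: [0.5363, -0.2186, 0.0522]
tool_rot: [0.002, -0.143, 0.99, -0.001]
contact_force: [-1.7, 2.2, 5.0]
gripper_width: 0.398
grasp_force: 59.1
t 5.0 tcp [ 0.5363 -0.2186  0.0522] yang 1.858 tilt [ 0.0035 -0.0015] j6 -2.37 w 0.398 F [-1.7  2.2  5. ]
turn -0.0011 shift after turn [0.0001 0.0003 0.0012]
```

```bash
python3 -m inch '[[[0,0,-0.015],[0,0,0],0.2],[[0,0,-0.03],[0,0,0],0.2],[[0,0,-0.04],[0,0,0],0.2],[[0,0,-0.04],[0,0,0],0.2],[[0,0,-0.025],[0,0,0],0.2],[[0,0,0],[0,0,0],0.2]]'
python3 -m inch '[[[-0.004,0.025,0],[0,0,-0.006],0.2],[[-0.007,0.04,0],[0,0,-0.006],0.2],[[-0.007,0.04,0],[0,0,-0.006],0.2],[[-0.007,0.04,0],[0,0,-0.006],0.2],[[-0.007,0.04,0],[0,0,0],0.2],[[-0.007,0.04,0],[0,0,0],0.2],[[-0.007,0.04,0],[0,0,0],0.2],[[-0.007,0.04,0],[0,0,0],0.2]]'
python3 -m inch '[[[-0.007,0.04,0],[0,0,0],0.2],[[-0.007,0.04,0],[0,0,0],0.2],[[-0.004,0.025,0],[0,0,0],0.2],[[-0.003,0.02,0],[0,0,0],0.2],[[0,0,0],[0,0,0],0.2],[[0,0,0],[0,0,0],0.2],[[0,0,0],[0,0,0],0.2]]'
python3 - <<'E'
from h import *
delta([.4838,.2147,.19],np.pi/2+.315)
im,d,c=grab("wrist","w2.png"); np.savez("w2.npz",im=im,W=cloud(d,c))
for l in ["clip_near","clip_far","end_stop","candle"]:
    print(l,[(np.round(r["point"],3).tolist(),round(r["score"],2)) for r in manip.look_for("wrist",l)[:3]])
E
```

```text
time: 5.6
tool_pos: [0.5374, -0.2195, 0.2066]
tool_rot: [0.005, -0.143, 0.99, -0.004]
contact_force: [-1.1, -0.2, -1.4]
gripper_width: 0.396
grasp_force: 60.0
time: 6.4
tool_pos: [0.4925, 0.0904, 0.1982]
tool_rot: [-0.001, -0.155, 0.988, 0.0]
contact_force: [-0.1, -0.4, -2.2]
gripper_width: 0.393
grasp_force: 60.1
time: 7.1
tool_pos: [0.4754, 0.2135, 0.1987]
tool_rot: [-0.0, -0.155, 0.988, -0.0]
contact_force: [-0.3, -0.3, -1.5]
gripper_width: 0.399
grasp_force: 60.2
t 7.1 tcp [0.4754 0.2135 0.1987] yang 1.8812 tilt [-0.0008 -0.0006] j6 -1.6 w 0.399 F [-0.3 -0.3 -1.5]
turn -0.0046 shift after turn [-0.0084 -0.0014  0.0027]
clip_near [([0.337, 0.158, 0.07], 0.92)]
clip_far [([0.339, 0.164, 0.074], 0.83)]
end_stop []
candle [([0.423, 0.195, 0.206], 0.58)]
```

View pics/w2.png

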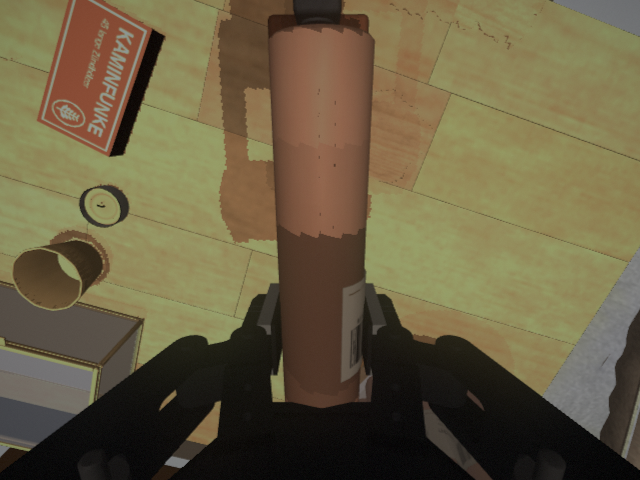

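The held candle spans (322,30) to (322,400) and hides the rack. I'll step aside for a clear view of the clips.

```bash
python3 -m inch '[[[0,-0.03,0],[0,0,0],0.2],[[0,-0.04,0],[0,0,0],0.2],[[0,-0.03,0],[0,0,0],0.2],[[0,-0.02,0],[0,0,0],0.2],[[0,0,0],[0,0,0],0.2],[[0,0,0],[0,0,0],0.2]]'
python3 - <<'E'
from h import *
delta([.4838,.2147,.19],np.pi/2+.315)
im,d,c=grab("wrist","w3.png"); W=cloud(d,c); np.savez("w3.npz",im=im,W=W); im=im.astype(int)
delta([.4838,.2147,.19],np.pi/2+.315)
s0=manip.state()["tool_pos"]
o=np.array([.4743,.2116]); a=.315
m=(abs(W[...,2]-.192)<.03)&(np.linalg.norm(W[...,:2]-s0[:2],axis=-1)<.13)
q=W[...,:2]-s0[:2]; t=q@[-np.sin(a),np.cos(a)]
sx=q@[np.cos(a),np.sin(a)]
fitcyl(W[m&(abs(t)<.019)&(W[...,2]>.195)&(sx<-.018)],[*s0[:2],.192],a)
q=W[...,:2]-o; s=q@[np.cos(a),np.sin(a)]; t=q@[-np.sin(a),np.cos(a)]
for nm,mm in [("plank",(W[...,2]>.012)&(W[...,2]<.024)&(abs(t)<.06)&(s>-.18)&(s<.1)&(im.sum(-1)<230)),("clipn",(abs(s+.067)<.02)&(W[...,2]>.04)&(W[...,2]<.1)&(abs(t)<.04)),("clipf",(abs(s-.067)<.02)&(W[...,2]>.04)&(W[...,2]<.1)&(abs(t)<.04)),("brk",(s<-.14)&(s>-.165)&(W[...,2]>.074)&(W[...,2]<.09)&(abs(t)<.02)),("plung",(s<-.1)&(s>-.142)&(W[...,2]>.05)&(W[...,2]<.09)&(abs(t)<.02))]:
    if mm.sum()<10: print(nm,mm.sum());continue
    print(nm,mm.sum(),"s",np.round(np.percentile(s[mm],[1,50,99]),4),"t",np.round(np.percentile(t[mm],[1,50,99]),4),"z",np.round(np.percentile(W[mm][:,2],[1,50,99]),4), "rect",cv2.minAreaRect(W[mm][:,:2].astype(np.float32)))
E
```

```text
time: 7.95
tool_pos: [0.5123, 0.0997, 0.1993]
tool_rot: [-0.0, -0.154, 0.988, 0.0]
contact_force: [0.5, -0.2, -1.5]
gripper_width: 0.394
grasp_force: 60.3
t 7.95 tcp [0.5123 0.0997 0.1993] yang 1.8806 tilt [-0.0001  0.0005] j6 -1.83 w 0.394 F [ 0.5 -0.2 -1.5]
turn -0.0052 shift after turn [-0.0085  0.1181  0.0034]
t 8.0 tcp [0.5122 0.1003 0.1993] yang 1.8817 tilt [-0.0002  0.0004] j6 -1.83 w 0.394 F [-1.   0.3 -2.2]
turn -0.0041 shift after turn [-0.0085  0.1176  0.0033]
cyl n 25839 yaw 0.3142 pitch -0.0047 len 0.0879 mid [0.4529 0.0807 0.1914] foot [0.4111 0.0672 0.1916]
plank 20872 s [-0.1563 -0.0493  0.0785] t [-0.0403 -0.0072  0.0362] z [0.0136 0.017  0.0198] rect ((0.4396495819091797, 0.198542058467865), (0.24748344719409943, 0.07879291474819183), 17.970155715942383)
clipn 1763 s [-0.0732 -0.0655 -0.0575] t [-0.0227  0.0127  0.021 ] z [0.0424 0.0649 0.086 ] rect ((0.4124393165111542, 0.1908307820558548), (0.016020096838474274, 0.04556679353117943), 18.01858139038086)
clipf 1412 s [0.0604 0.0671 0.0764] t [-0.0224  0.009   0.0209] z [0.0411 0.06   0.0856] rect ((0.539351224899292, 0.23204243183135986), (0.01686169020831585, 0.045122403651475906), 17.309249877929688)
brk 743 s [-0.1503 -0.1463 -0.143 ] t [-0.0156 -0.0023  0.0133] z [0.0742 0.0784 0.0807] rect ((0.33526554703712463, 0.1651209443807602), (0.008143818005919456, 0.030510077252984047), 15.934243202209473)
plung 1071 s [-0.1418 -0.1311 -0.1218] t [-0.0121 -0.0029  0.0088] z [0.0537 0.0663 0.0733] rect ((0.34947678446769714, 0.16929185390472412), (0.02038012631237507, 0.02265092544257641), 18.130512237548828)
```

View pics/w3.png

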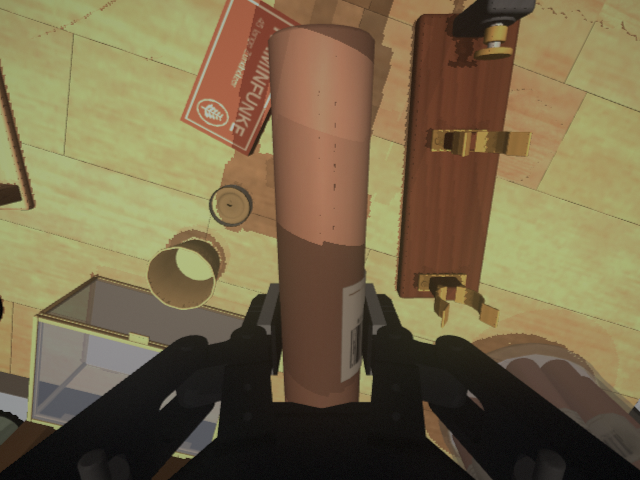

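Clips at (455,140) and (445,290), stop and plunger at (495,40): all clear, and the held candle is parallel to the rack within 1 mrad.

```bash
python3 -c "
from h import *
delta([.484,.2141,.110],None,False)"
```

```text
t 8.0 tcp [0.5122 0.1003 0.1993] yang 1.8817 tilt [-0.0002  0.0004] j6 -1.83 w 0.394 F [-1.   0.3 -2.2]
turn 0 shift after turn [-0.008   0.117   0.0893]
```

```bash
python3 -m inch '[[[-0.002,0.025,0],[0,0,0],0.2],[[-0.002,0.035,0],[0,0,0],0.2],[[-0.002,0.035,0],[0,0,0],0.2],[[-0.002,0.022,0],[0,0,0],0.2],[[0,0,0.02],[0,0,0],0.2],[[0,0,0.03],[0,0,0],0.2],[[0,0,0.025],[0,0,0],0.2],[[0,0,0.01],[0,0,0],0.2]]'
python3 -m inch '[[[0,0,0],[0,0,0],0.2],[[0,0,0],[0,0,0],0.2],[[0,0,0],[0,0,0],0.2]]'
python3 - <<'E'
from h import *
delta([.484,.2141,.110],None,False); delta([.484,.2141,.110],None,False)
im,d,c=grab("wrist","w4.png"); W=cloud(d,c)
delta([.484,.2141,.110],np.pi/2+.314,False)
o=np.array([.4755,.2113]); a=.314
q=W[...,:2]-o; s=q@[np.cos(a),np.sin(a)]; t=q@[-np.sin(a),np.cos(a)]
m=(abs(t)<.025)&(s>-.12)&(s<-.02)&(W[...,2]>.1)&(W[...,2]<.13)
fitcyl(W[m],[*o,.10],a)
E
```

```text
time: 8.8
tool_pos: [0.4817, 0.2144, 0.1112]
tool_rot: [-0.003, -0.156, 0.988, -0.0]
contact_force: [-0.1, -1.2, -2.5]
gripper_width: 0.393
grasp_force: 60.4
time: 9.1
tool_pos: [0.4853, 0.2144, 0.1163]
tool_rot: [0.002, -0.155, 0.988, 0.0]
contact_force: [-0.5, -0.2, -0.4]
gripper_width: 0.398
grasp_force: 60.4
t 9.1 tcp [0.4853 0.2144 0.1163] yang 1.8822 tilt [0.0032 0.0009] j6 -1.61 w 0.398 F [-0.5 -0.2 -0.4]
turn 0 shift after turn [0.0013 0.0001 0.0063]
t 9.1 tcp [0.4853 0.2144 0.1163] yang 1.8822 tilt [0.0032 0.0009] j6 -1.61 w 0.398 F [-0.5 -0.2 -0.4]
turn 0 shift after turn [0.0013 0.0001 0.0063]
t 9.15 tcp [0.4853 0.2143 0.1162] yang 1.8821 tilt [0.0031 0.0009] j6 -1.61 w 0.391 F [-0.1  0.6 -1.8]
turn -0.0027 shift after turn [0.0013 0.0002 0.0062]
cyl n 12025 yaw 0.2955 pitch -0.0032 len 0.0759 mid [0.4202 0.1931 0.1397] foot [0.3839 0.1821 0.1398]
```

View pics/w4.png

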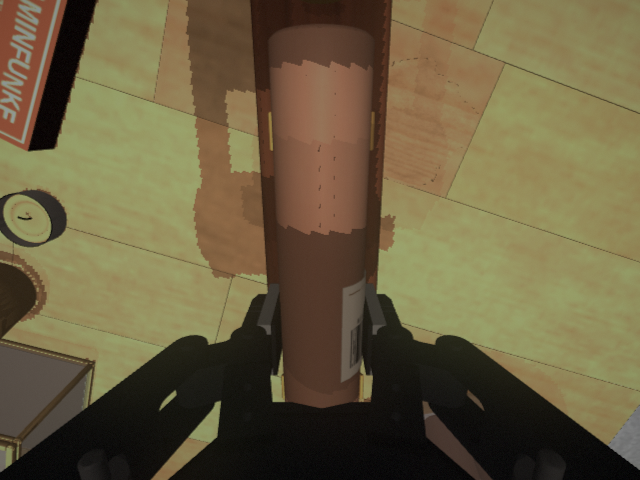

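Both near-clip lips show symmetrically at (271,130) and (374,130), so the candle is centred. I'll descend now.

```bash
python3 -m inch '[[[0.001,0,0.01],[0,0,-0.002],0.2],[[0,0,0.008],[0,0,0],0.2],[[0,0,0.004],[0,0,0],0.2],[[0,0,0],[0,0,0],0.2],[[0,0,0],[0,0,0],0.2]]'
python3 -m inch '[[[0,0,0.003],[0,0,0],0.2],[[0,0,0.003],[0,0,0],0.2],[[0,0,0],[0,0,0],0.2]]'
```

```text
time: 9.65
tool_pos: [0.4833, 0.2136, 0.0924]
tool_rot: [0.0, -0.156, 0.988, 0.0]
contact_force: [-0.1, 0.5, 1.3]
gripper_width: 0.393
grasp_force: 60.9
time: 9.95
tool_pos: [0.4846, 0.214, 0.0878]
tool_rot: [0.002, -0.156, 0.988, 0.0]
contact_force: [-0.0, 0.0, 5.5]
gripper_width: 0.393
grasp_force: 61.3
```

```bash
python3 -m inch '[[[0,0,0.003],[0,0,0],0.2],[[0,0,0.002],[0,0,0],0.2],[[0,0,0],[0,0,0],0.2]]'
python3 -m inch '[[[0,0,0.003],[0,0,0],0.2],[[0,0,0],[0,0,0],0.2]]'
```

```text
time: 10.25
tool_pos: [0.4846, 0.214, 0.0825]
tool_rot: [0.002, -0.156, 0.988, 0.0]
contact_force: [3.0, 1.1, 3.2]
gripper_width: 0.393
grasp_force: 61.1
time: 10.45
tool_pos: [0.4838, 0.2137, 0.0784]
tool_rot: [0.001, -0.156, 0.988, 0.0]
contact_force: [4.1, 0.4, 2.3]
gripper_width: 0.392
grasp_force: 60.8
```

```bash
python3 -m inch '[[[0,0,0.003],[0,0,0],0.2],[[0,0,0],[0,0,0],0.2]]'
python3 -m inch '[[[0,0,0.002],[0,0,0],0.2],[[0,0,0],[0,0,0],0.2]]'
python3 -m inch '[[[0,0,0.001],[0,0,0],0.2],[[0,0,0],[0,0,0],0.2]]'
```

```text
time: 10.65
tool_pos: [0.4826, 0.2134, 0.0742]
tool_rot: [-0.001, -0.156, 0.988, -0.0]
contact_force: [2.5, 0.5, -1.8]
gripper_width: 0.395
grasp_force: 60.5
time: 10.85
tool_pos: [0.4822, 0.2133, 0.072]
tool_rot: [-0.001, -0.156, 0.988, -0.0]
contact_force: [2.3, 1.2, -4.1]
gripper_width: 0.393
grasp_force: 60.4
time: 11.05
tool_pos: [0.4822, 0.2133, 0.0714]
tool_rot: [-0.001, -0.156, 0.988, -0.0]
contact_force: [0.2, -0.6, -2.7]
gripper_width: 0.393
grasp_force: 60.4
```

```bash
for i in 1; do python3 -m inch '[[[0,0,0.001],[0,0,0],0.2],[[0,0,0],[0,0,0],0.2]]'; done
python3 -m inch '[[[0,0,0.001],[0,0,0],0.2],[[0,0,0],[0,0,0],0.2],[[0,0,0],[0,0,0],0.2]]'
```

```text
time: 11.25
tool_pos: [0.4825, 0.2134, 0.0707]
tool_rot: [-0.001, -0.156, 0.988, -0.0]
contact_force: [-0.6, -0.5, -2.5]
gripper_width: 0.393
grasp_force: 60.5
time: 11.55
tool_pos: [0.4828, 0.2135, 0.07]
tool_rot: [-0.0, -0.156, 0.988, -0.0]
contact_force: [-1.7, 0.1, -3.6]
gripper_width: 0.397
grasp_force: 60.4
```

```bash
python3 -m inch '[[[0,0,0.001],[0,0,0],0.2],[[0,0,0],[0,0,0],0.2],[[0,0,0],[0,0,0],0.2]]'
python3 -m inch '[[[0,0,0.001],[0,0,0],0.2],[[0,0,0],[0,0,0],0.2],[[0,0,0],[0,0,0],0.2]]'
```

```text
time: 11.85
tool_pos: [0.483, 0.2137, 0.0694]
tool_rot: [-0.0, -0.156, 0.988, 0.0]
contact_force: [-3.5, 0.5, -0.3]
gripper_width: 0.395
grasp_force: 60.6
time: 12.15
tool_pos: [0.4831, 0.2138, 0.0693]
tool_rot: [-0.0, -0.156, 0.988, 0.0]
contact_force: [-6.0, 0.3, 4.8]
gripper_width: 0.394
grasp_force: 61.2
```

```bash
python3 -m inch '[[[0,0,0.001],[0,0,0],0.2],[[0,0,0],[0,0,0],0.2],[[0,0,0],[0,0,0],0.2]]'
python3 -m inch '[[[0,0,-0.001],[0,0,0],0.2],[[0,0,-0.0005],[0,0,0],0.2],[[0,0,0],[0,0,0],0.2]]'
python3 -c "
from h import *
delta([.475,.2113,.0693],np.pi/2+.314,False)"
```

```text
time: 12.45
tool_pos: [0.4832, 0.2138, 0.0692]
tool_rot: [-0.001, -0.156, 0.988, 0.0]
contact_force: [-9.8, -1.7, 11.0]
gripper_width: 0.398
grasp_force: 61.9
time: 12.75
tool_pos: [0.4832, 0.2138, 0.0693]
tool_rot: [-0.0, -0.156, 0.988, 0.0]
contact_force: [-5.0, 0.2, 5.0]
gripper_width: 0.396
grasp_force: 60.9
t 12.75 tcp [0.4832 0.2138 0.0693] yang 1.884 tilt [-0.0001  0.0003] j6 -1.61 w 0.396 F [-5.   0.2  5. ]
turn -0.0008 shift after turn [0.0086 0.0002 0.    ]
```

```bash
python3 -m inch '[[[0.001,0,-0.0007],[0,0,0],0.2],[[0.002,0,0],[0,0,0],0.2],[[0.002,0,0],[0,0,0],0.2],[[0,0,0],[0,0,0],0.2]]'
python3 -m inch '[[[0.002,0,0],[0,0,0],0.2],[[0.002,0,0],[0,0,0],0.2],[[0,0,0],[0,0,0],0.2]]'
```

```text
time: 13.15
tool_pos: [0.4798, 0.2125, 0.0696]
tool_rot: [0.002, -0.156, 0.988, 0.0]
contact_force: [4.2, 3.5, -5.0]
gripper_width: 0.395
grasp_force: 60.6
time: 13.45
tool_pos: [0.4758, 0.2111, 0.0696]
tool_rot: [0.002, -0.156, 0.988, 0.0]
contact_force: [4.2, 2.8, -5.4]
gripper_width: 0.393
grasp_force: 60.6
```

```bash
python3 -m inch '[[[0.002,0,0.0004],[0,0,0],0.2],[[0.002,0,0],[0,0,0],0.2],[[0.002,0,0],[0,0,0],0.2],[[0.002,0,0],[0,0,0],0.2],[[0,0,0],[0,0,0],0.2]]'
python3 -m inch '[[[0.002,0,0],[0,0,0],0.2],[[0.002,0,0],[0,0,0],0.2],[[0,0,0],[0,0,0],0.2]]'
python3 -m inch '[[[0.002,0,0],[0,0,0],0.2],[[0,0,0],[0,0,0],0.2]]'
```

```text
time: 13.95
tool_pos: [0.4683, 0.2088, 0.0695]
tool_rot: [0.002, -0.156, 0.988, 0.0]
contact_force: [3.8, 2.7, -3.6]
gripper_width: 0.392
grasp_force: 60.7
time: 14.25
tool_pos: [0.4645, 0.2075, 0.0695]
tool_rot: [0.002, -0.156, 0.988, 0.0]
contact_force: [4.0, 3.2, -4.2]
gripper_width: 0.394
grasp_force: 60.7
time: 14.45
tool_pos: [0.4626, 0.2069, 0.0695]
tool_rot: [0.002, -0.156, 0.988, 0.0]
contact_force: [3.7, 3.2, -5.2]
gripper_width: 0.395
grasp_force: 60.6
```

```bash
python3 -m inch '[[[0.0015,0,0],[0,0,0],0.2],[[0.0015,0,0],[0,0,0],0.2],[[0,0,0],[0,0,0],0.2]]'
python3 -m inch '[[[0.001,0,0],[0,0,0],0.2],[[0.001,0,0],[0,0,0],0.2],[[0,0,0],[0,0,0],0.2]]'
python3 -m inch '[[[0.001,0,0],[0,0,0],0.2],[[0,0,0],[0,0,0],0.2]]'
```

```text
time: 14.75
tool_pos: [0.4598, 0.206, 0.0696]
tool_rot: [0.002, -0.156, 0.988, 0.0]
contact_force: [4.9, 2.3, -4.9]
gripper_width: 0.393
grasp_force: 60.6
time: 15.05
tool_pos: [0.4582, 0.2055, 0.0696]
tool_rot: [0.003, -0.156, 0.988, 0.0]
contact_force: [5.7, 3.4, -5.3]
gripper_width: 0.393
grasp_force: 60.6
time: 15.25
tool_pos: [0.4574, 0.2052, 0.0696]
tool_rot: [0.003, -0.156, 0.988, 0.0]
contact_force: [6.0, 3.1, -5.5]
gripper_width: 0.393
grasp_force: 60.6
```

```bash
python3 -m inch '[[[0.001,0,0],[0,0,0],0.2],[[0,0,0],[0,0,0],0.2]]'
python3 -m inch '[[[0.001,0,0],[0,0,0],0.2],[[0,0,0],[0,0,0],0.2]]'
python3 -m inch '[[[0.0007,0,0],[0,0,0],0.2],[[0,0,0],[0,0,0],0.2]]'
```

```text
time: 15.45
tool_pos: [0.4565, 0.2049, 0.0696]
tool_rot: [0.003, -0.156, 0.988, 0.0]
contact_force: [5.7, 4.0, -6.7]
gripper_width: 0.393
grasp_force: 60.6
time: 15.65
tool_pos: [0.4557, 0.2046, 0.0697]
tool_rot: [0.003, -0.156, 0.988, 0.001]
contact_force: [6.0, 3.3, -5.8]
gripper_width: 0.395
grasp_force: 60.5
time: 15.85
tool_pos: [0.4551, 0.2044, 0.0696]
tool_rot: [0.003, -0.156, 0.988, 0.001]
contact_force: [6.9, 5.0, -6.2]
gripper_width: 0.395
grasp_force: 60.5
```

```bash
python3 -m inch '[[[0.0007,0,0],[0,0,0],0.2],[[0,0,0],[0,0,0],0.2]]'
python3 -m inch '[[[0.0007,0,0],[0,0,0],0.2],[[0,0,0],[0,0,0],0.2]]'
```

```text
time: 16.05
tool_pos: [0.4546, 0.2042, 0.0697]
tool_rot: [0.003, -0.156, 0.988, 0.001]
contact_force: [7.8, 5.2, -7.6]
gripper_width: 0.395
grasp_force: 60.5
time: 16.25
tool_pos: [0.454, 0.204, 0.0697]
tool_rot: [0.004, -0.156, 0.988, 0.001]
contact_force: [7.1, 4.6, -7.3]
gripper_width: 0.394
grasp_force: 60.5
```

```bash
python3 -m inch '[[[0.0006,0,0.0003],[0,0,0],0.2],[[0,0,0],[0,0,0],0.2]]'
python3 -m inch '[[[0.0006,0,0.0002],[0,0,0],0.2],[[0,0,0],[0,0,0],0.2]]'
python3 -m inch '[[[0.0006,0,0],[0,0,0],0.2],[[0,0,0],[0,0,0],0.2]]'
```

```text
time: 16.45
tool_pos: [0.454, 0.204, 0.0697]
tool_rot: [0.004, -0.156, 0.988, 0.001]
contact_force: [8.7, 4.3, -7.6]
gripper_width: 0.39
grasp_force: 60.5
time: 16.65
tool_pos: [0.4539, 0.204, 0.0697]
tool_rot: [0.005, -0.156, 0.988, 0.001]
contact_force: [10.8, 5.4, -8.9]
gripper_width: 0.398
grasp_force: 60.4
time: 16.85
tool_pos: [0.4538, 0.2039, 0.0698]
tool_rot: [0.006, -0.156, 0.988, 0.001]
contact_force: [12.6, 7.1, -9.9]
gripper_width: 0.394
grasp_force: 60.6
```

The plunger bottoms: position has stopped while axial force went from 8 to 14 N, about 5 N of it clip friction. I'll unload gently before opening.

```bash
python3 -m inch '[[[-0.001,0,0],[0,0,0],0.2],[[-0.001,0,0],[0,0,0],0.2],[[-0.0007,0,0],[0,0,0],0.2],[[0,0,0],[0,0,0],0.2]]'
python3 -m inch '[[[-0.0005,0,0],[0,0,0],0.2],[[0,0,0],[0,0,0],0.2]]'
```

```text
time: 17.25
tool_pos: [0.454, 0.2041, 0.0695]
tool_rot: [0.002, -0.156, 0.988, 0.0]
contact_force: [3.6, 3.4, -1.0]
gripper_width: 0.397
grasp_force: 61.3
time: 17.45
tool_pos: [0.454, 0.2041, 0.0695]
tool_rot: [0.001, -0.156, 0.988, 0.0]
contact_force: [2.9, 3.1, 1.5]
gripper_width: 0.396
grasp_force: 61.5
```

```bash
python3 -m inch '[[[0,0,0],[0,0,0],0.45],[[0,0,0],[0,0,0],0.55],[[0,0,0],[0,0,0],0.7],[[0,0,0],[0,0,0],0.7],[[0,0,0],[0,0,0],0.7],[[0,0,0],[0,0,0],0.7]]'
python3 -m inch '[[[0,0,-0.01],[0,0,0],0.7],[[0,0,-0.03],[0,0,0],0.7],[[0,0,-0.04],[0,0,0],0.7],[[0,0,-0.04],[0,0,0],0.7],[[0,0,0],[0,0,0],0.7],[[0,0,0],[0,0,0],0.7]]'
python3 - <<'E'
from h import *
o=np.array([.4755,.2113]); a=.314
im,d,c=grab("wrist","w5.png"); W=cloud(d,c)
q=W[...,:2]-o; s=q@[np.cos(a),np.sin(a)]; t=q@[-np.sin(a),np.cos(a)]
m=(abs(t)<.02)&(s>-.145)&(s<.11)&(W[...,2]>.066)&(W[...,2]<.084)
mid,_=fitcyl(W[m],[*o,.062],a)
q=mid[:2]-o; print("s,t",q@[np.cos(a),np.sin(a)],q@[-np.sin(a),np.cos(a)])
E
```

```text
time: 18.05
tool_pos: [0.4529, 0.2037, 0.0685]
tool_rot: [-0.0, -0.156, 0.988, -0.0]
contact_force: [0.6, 0.1, 0.0]
gripper_width: 0.701
grasp_force: 0.0
time: 18.65
tool_pos: [0.4539, 0.2041, 0.1908]
tool_rot: [0.002, -0.156, 0.988, 0.0]
contact_force: [0.5, 0.2, -0.4]
gripper_width: 0.699
grasp_force: 0.0
cyl n 12357 yaw 0.3162 pitch 0.0009 len 0.2276 mid [0.4462 0.2018 0.0613] foot [0.338  0.1664 0.0612]
s,t -0.030849355063354594 -7.010317121286171e-07
```

View pics/w5.png

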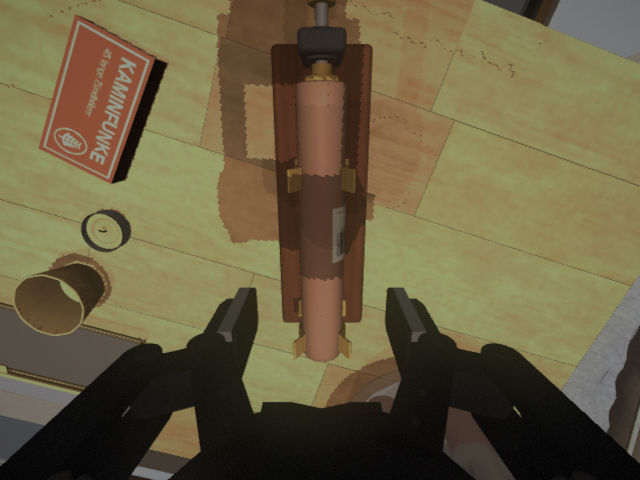

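The candle sits level in both clips (axis height 61 mm, yaw error about 2 mrad). Its foot is against the plunger at (320,78), and the bystanders are untouched.

```bash
python3 -c "
from plant import manip
print(manip.job_done())"
```

```text
the job is handed in; nothing more can be done
None
```

The candle is snapped into both clips and pushed foot first until the plunger bottomed out; I released it there and handed the job in at about 19 s, though no verdict came back.

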